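Shut and key-lock the spares chest

ROBOT

A 6-joint arm with a two-finger parallel gripper is mounted at the origin on the work surface. World frame = base frame: x ahead of the robot, y to its left, z up, the work surface at z = 0. Lengths are in m, angles in rad, forces in N, time in s.
With the tool pointing down it reaches from about 0.4 to 0.825 m from the base axis. Payload 7 kg.
Tool frame: the origin (TCP) lies on the mounting face of the last link; the fingertips stand arm.tcp_to_tips ahead of it and the grasp point (between the pads) lies 159 mm ahead of it (arm.tcp_to_tips is the distance from the TCP to the fingertips, in m); z points along the fingers, y is the direction in which the jaws open and shut (so a half turn about z gives the same grasp; the last joint's range is limited). The gripper opens to 88 mm and grips with 3 to 60 N. Pads are 19 mm wide; open, the fingers measure 130 mm over their backs; the gripper's body (78 mm by 193 mm) begins 47 mm behind the grasp point.
Start: joints at [-0.995, 0.359, 0.012, 0, -1.224, -0.288], TCP at [0.192, -0.647, 0.405] pointing down, gripper open.
Joint ranges: [-3.07, 3.07], [-1.43, 2.12], [-1.02, 1.25], [-3.03, 1.67], [-3.05, -0], [-3.03, 3.03]. Speed limits (rad/s): [2.39, 2.39, 3.01, 3.14, 3.14, 3.14].

INTERFACE

Orientations are given as [roll, pitch, yaw] about the fixed x, y, z axes, in that order (R = Rz(yaw) Ry(pitch) Rx(roll)).
In Python, from station import arm, cams, job_done, finder gives the robot as it stands.
- The arm moves only by the tool play_rows, never from a script. Its argument "targets" is a list that holds one entry, the list of rows, each a list of 4 numbers: the shift along the tool's x, y, z in m, then the turn about the tool's z in degrees. A call has 1 to 5 rows; each row is the pose to reach, as a shift and turn from the pose commanded when the call began, along the tool's axes at that moment; what a row does not reach only later rows make up. A row lasts 1/8 s, in which the tool goes at most 62.5 mm and 10.7 degrees, less where a joint would pass 70% of its speed; a pose out of reach is approached as far as the arm can. A call with a gripper value outside its range is refused whole. "grip" is the closure in counts, from 0 (fully open) to 255 (shut), set as the call begins (left out, the last holds). The fingers move at their own pace and stop on an object; "newtons" is the grip in N (left out, the last holds). Time passes only in rows, so rows that repeat a pose let the fingers close. It gives the time, the measured TCP pose, the force and the opening at its end, in the units of the state.
- arm.get_state(): the state, without advancing time (a new reading comes with each control period).
- cams.grab_frame(name): name is "scene" or "top" or "wrist"; returns (picture, depth): 480x640x3 uint8, red, green, blue; 480x640 float32, m along the optical axis (not along the pixel's ray), 0 where there is no reading.
- cams.camera_params(name): a dict with "intrinsics" (3x3 intrinsics, pixels), "position" and "attitude" of the camera in the world. Camera axes: x right, y down, z forward; pixel columns grow to the right and rows downward; lengths in m; the calibration is good to about 2 mm. A picture is of the moment at which its call begins: read the wrist's pose just before it. camera_params takes no time and is no camera call; for the wrist camera it gives the pose at the moment of the call.
- job_done(): hands the job in, once; it reports no verdict.
Trained networks look in the newest picture that a camera, given by its name, has taken for a name from the list of things; names that differ only in an ending like _2 or _b are one class to them, and where a whole thing is asked for, a point or a joint stands for the part that bears it (a point fixed in the world has none). Each returns a list of dicts, best first, with "score" (0 to 1); they miss things now and then, are a little off and sometimes report something else, mostly with a low value. They report only what shows in the picture. A call takes as long as a camera call. They do not tell look-alikes from the thing itself.
- finder.find_in(camera, query): "xyz" ([x, y, z] in m, in world coordinates, good to about 4 mm: the middle of the surface that is visible of it).
- finder.masks_of(camera, query): "mask" (480x640 bool, what is visible of it).
The state is a dict: "t": time; "q": joint angles; "qd": joint speeds; "joint_efforts": joint torques, N m; "eef_pos": TCP position; "ee_rot": TCP orientation; "force": force on the tool from outside, world axes, zero at the start; "moment": the same for the moment, N m; "width": finger opening in m.
Only numpy, scipy, OpenCV 4.12 (cv2) and the standard library are available. Lean on these libraries where they do the work, as an engineer would, in place of code of your own. Each camera call takes 0.05 s, during which the arm holds its last target. There are 200 camera calls.

TASK

Push the open lid of the green spares chest down until it snaps shut on its catch. Then take the red-headed key from its wooden block and lock the chest: feel for the keyhole (the lock was fitted by hand and may sit a few millimetres off its place), push the key fully in, turn it clockwise to its stop so that the bolt shoots, turn it back home and draw it straight out. Finally stand the key upright back in its block, let go of it, and leave the chest locked and the other things on the bench where they lie.

Things in the scene. Friction and masses are not known exactly. Their poses are not given: they have to be found in the camera images.
- lid_hinge (a point): middle of the lid's hinge line on the green steel chest (240 x 340 mm, 100 mm high, fixed to the bench). Axes of the chest: x points from the free edge to the hinge (away from the robot), y along the hinge to the robot's left, z up. The hinge line lies 96 mm above the bench.
- lid (a joint): opening angle of the chest's grey lid (rad): 0 shut, about 0.5 to 0.9 at the start; it stays where it is left. The last 0.06 rad (12 mm at the edge) needs about 5 to 8 N at the free edge until it snaps below 0.015 on a spring catch.
- lid_push (a point): black rubber push patch (30 x 90 mm) on the top of the lid, this point on its surface, 215 mm from the hinge line, 24 mm in from the lid's free edge, midway along it. It moves with the lid (plate 8 mm thick, 238 x 238 mm). Its axes equal the chest's when the lid is shut.
- lock_place (a point): intended place of the lock, a black case 64 x 64 mm: this point lies on top of the fixed strip at the chest's left side, 100 mm above the bench, chest axes as above. The lock sits on it exactly in y, but anywhere up to 8 mm nearer or farther in chest x (not reported: find it by touch or sight). The fully inserted key stands on a floor 14 mm above this point.
- face_place (a point): intended centre of the lock's brass face, 46 mm above lock_place (off by the same hidden x shift). The keyhole in the middle of the face is a slot 11 mm (chest x) by 33 mm (chest y), rim bevelled 2 mm, plate 5 mm thick. The key goes in 32 mm, is then free to turn, and comes out only when its bit lines up with the slot again.
- lock_turn (a joint): angle of the lock's rotor (rad), turned only by the inserted key: 0 home, 1.2 at its stop, growing clockwise seen from above; the key's play in it is about 0.12 rad each way; needs about 0.12 N m. It stays where it is left.
- bolt (a joint): travel of the lock's bolt (m) towards the lid, through the brass keeper on the lid: 0 drawn back, about 0.019 shot. Pushed by the turning rotor and stays shot when the key turns back.
- key: key 112 mm long, upright at the start in its block; origin at the centre of its foot, z up along the stem to the head. Foot: flat double bit, 8 mm (x) by 28 mm (y), 12 mm tall, lowest 3 mm tapered; stem 8 mm round; head: red plate 9 mm thick (x) by 38 mm wide (y), 76 to 112 mm above the origin. 90 g. A half turn about z makes no difference.
- key_tip (a point): centre of the key's foot (the same point and axes as key)
- key_block: wooden block 60 mm (x) by 85 mm (y), 50 mm high, fixed to the bench, origin at the centre of its underside; in its top a pocket 14 mm (x) by 35 mm (y), 42 mm deep, rim bevelled 3 mm, in whose middle the key stands with its axes along the block's (key origin 8 mm above the block's).
- brake_lever: bystander: aluminium brake lever, 175 mm long, lying flat; origin at the centre of its underside
- feeler_gauge: bystander: stainless feeler gauge, 100 mm, leaves fanned out; origin at the centre of its underside
- tyre_lever: bystander: yellow tyre lever, 190 mm; origin at the centre of its underside
- jar: bystander: glass jar with twist cap, 60 mm wide, 75 mm high; origin at the centre of its underside
- spanner: bystander: steel spanner lying flat
- screwdriver: bystander: screwdriver lying flat
- plug_box: bystander: cardboard spark plug box 45 x 85 x 30 mm; origin at the centre of its underside
Not all that is in view belongs to the job. Leave any blue or orange look-alike of the key_block alone.

How it is judged:
By the outcome, as a careful person would: the job done as asked, in the order asked, and still so for the second after the job is handed in, with the robot touching nothing.
It also fails if it takes over 72 s, if anything falls off the work surface, if the arm or the gripper's body presses on something with over 40 N, if the wrist force passes 120 N, or if a joint passes its speed limit or range.

## Working session

There is one attempt and no reset: what is moved stays moved. The work goes in short steps, Python scripts to look and compute and a tool call to move; the robot and the scene stay as the last step left them, time stands still between calls to the robot, and variables do not carry over. Pictures are saved under pics/ and viewed, about 8 in all and at most 12, crops included, and the job is handed in when it is done.

Besides the shell and the picture viewer there is one more tool, called after "Call:" as a command line: name --argument value ..., lists and objects as JSON in quotes. play_rows: Moves the arm, as the interface text tells. Its arguments: {"type":"object","properties":{"targets":{"type":"array","items":{"type":"array","items":{"type":"array","items":{"type":"number"}}}},"grip":{"type":"number"},"newtons":{"type":"number"}},"required":["targets"]}

```bash
ls; mkdir -p pics
cat > h.py <<'E'
import numpy as np, cv2
from scipy.spatial.transform import Rotation as R
from station import arm, cams, job_done, finder
def rot(a):
    a=np.array(a,float)
    return a if a.shape==(3,3) else (R.from_euler('xyz',a).as_matrix() if a.size==3 else R.from_quat(a).as_matrix())
def cloud(name):
    p=cams.camera_params(name); im,d=cams.grab_frame(name)
    K=np.array(p['intrinsics']); v,u=np.mgrid[:480,:640]
    c=np.stack([(u-K[0,2])/K[0,0]*d,(v-K[1,2])/K[1,1]*d,d],-1)
    P=c@rot(p['attitude']).T+np.array(p['position'])
    P[d==0]=np.nan
    return im,P
def save(n,im): cv2.imwrite('pics/'+n,im[...,::-1])
def tool(world_pts):
    s=arm.get_state(); return (np.atleast_2d(world_pts)-s['eef_pos'])@rot(s['ee_rot'])
E
python3 - <<'E'
from h import *
print(arm.get_state(), arm.tcp_to_tips)
for n in('scene','top'):
    print(cams.camera_params(n)); im,P=cloud(n); save(n+'1.png',im); np.save(n+'P.npy',P)
    for q in ('key','key_block','lid','lid_push','jar'):
        print(n,q,[(np.round(r['xyz'],3),round(r['score'],2)) for r in finder.find_in(n,q)])
E
```

```text
pics
{'t': 0.0, 'q': array([-9.94920417e-01,  3.59385513e-01,  1.10706080e-02, -3.29133411e-04,
       -1.22409755e+00, -2.88100164e-01]), 'qd': array([-0.00057569,  0.0001517 ,  0.00128641, -0.00195414,  0.00041882,
       -0.00071456]), 'joint_efforts': array([-3.29181212e-04, -5.82721174e+01,  2.93075484e+01,  6.99774876e+00,
        7.04835678e-03, -1.70997755e-04]), 'eef_pos': array([ 0.19152169, -0.64706203,  0.40373223]), 'ee_rot': array([ 3.13995522e+00, -1.62578859e-04, -2.85392886e+00]), 'force': array([0.60991669, 0.11829269, 0.30769861]), 'moment': array([-0.02615271, -0.0092007 , -0.01995361]), 'width': 0.08738789335303589} 0.1781
{'intrinsics': array([[514.44377031,   0.        , 310.48993834],
       [  0.        , 514.44377031, 240.46571336],
       [  0.        ,   0.        ,   1.        ]]), 'position': array([1.18306048, 0.08194656, 1.02197735]), 'attitude': array([-2.50611358,  0.01534104,  1.66305306])}
scene key [(array([ 0.568, -0.331,  0.104]), 0.6)]
scene key_block [(array([ 0.452, -0.29 ,  0.052]), 0.86), (array([ 0.6  , -0.187,  0.049]), 0.85), (array([ 0.
[... 260 characters left out ...]
   0.        , 307.82579929],
       [  0.        , 556.23624323, 233.2200198 ],
       [  0.        ,   0.        ,   1.        ]]), 'position': array([0.36228266, 0.02437277, 1.4321854 ]), 'attitude': array([-3.0315986 , -0.00904657, -1.5540176 ])}
top key [(array([ 0.563, -0.328,  0.113]), 0.63)]
top key_block [(array([ 0.432, -0.296,  0.05 ]), 0.88), (array([ 0.559, -0.322,  0.052]), 0.69), (array([ 0.591, -0.187,  0.049]), 0.62), (array([0.546, 0.207, 0.117]), 0.43)]
top lid [(array([0.6  , 0.054, 0.174]), 0.85)]
top lid_push [(array([0.599, 0.054, 0.174]), 0.82), (array([0.568, 0.086, 0.122]), 0.37)]
top jar [(array([ 0.708, -0.299,  0.074]), 0.63), (array([0.575, 0.084, 0.117]), 0.4)]
```

View pics/top1.png

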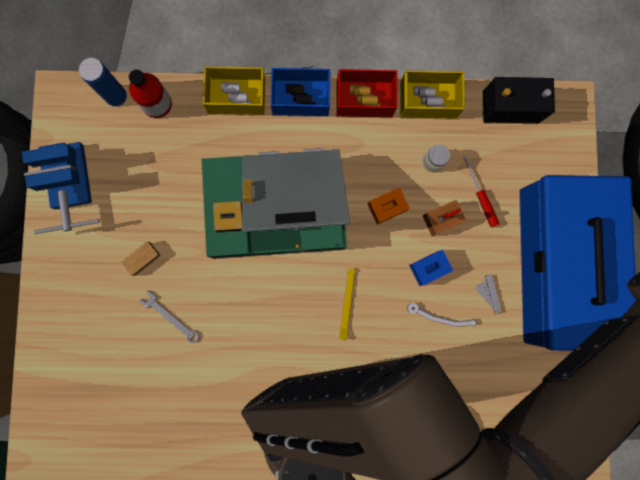

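View pics/scene1.png

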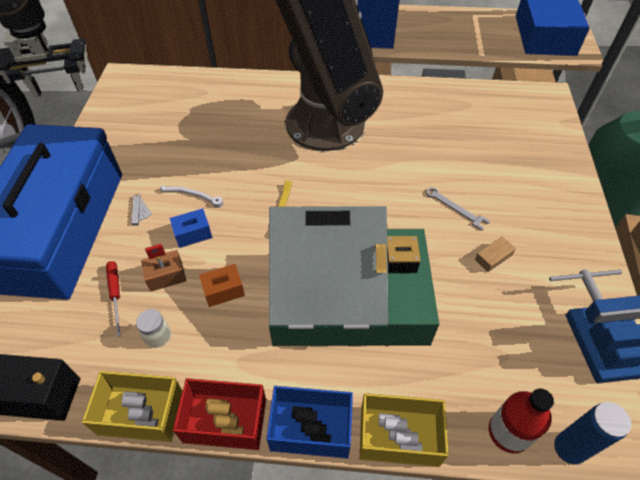

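Key candidates: the wooden block with the red key at top px (445,217); the blue (432,268) and orange (388,205) ones are empty look-alikes. The lock's brass face is at (228,215) and the lid's patch at (295,217). I'll measure these next, with an enlarged crop to confirm.

```bash
cat > m.py <<'E'
from h import *
T=cv2.imread('pics/top1.png')[...,::-1]; S=cv2.imread('pics/scene1.png')[...,::-1]
for n,im,boxes in(('top',T,{'lock':(205,195,250,240),'key':(415,190,475,245)}),('scene',S,{'lock':(365,225,430,280),'key':(135,235,195,295)})):
    P=np.load(n+'P.npy'); hsv=cv2.cvtColor(np.ascontiguousarray(im),cv2.COLOR_RGB2HSV)
    def rect(m,lab):
        p=P[m]; r=cv2.minAreaRect(p[:,:2].astype(np.float32)*1000)
        print(n,lab,m.sum(),'c',np.round(r[0],1),'size',np.round(r[1],1),'ang',round(r[2],1),'med',np.round(np.median(p,0)*1000,1))
    def box(k): 
        b=boxes[k]; m=np.zeros(im.shape[:2],bool); m[b[1]:b[3],b[0]:b[2]]=1; return m
    z=P[...,2]; H,Sa,V=hsv[...,0],hsv[...,1],hsv[...,2]
    rect(box('lock')&(abs(z-.146)<.006),'face')
    red=((H<6)|(H>174))&(Sa>170)&box('key')&(z>.06); rect(red,'keyhead')
    rect(red&(z>.104),'keytop')
    rect(box('key')&(abs(z-.05)<.006),'blocktop')
    lid=finder  # lid plane
    g=(Sa<60)&(V>70)&(z>.09)&(P[...,0]>.45)&(P[...,0]<.8)&(P[...,1]>-.12)&(P[...,1]<.2)
    k=cv2.morphologyEx(g.astype(np.uint8),cv2.MORPH_OPEN,np.ones((5,5)))
    c,l,st,_=cv2.connectedComponentsWithStats(k); j=1+np.argmax(st[1:,4]); m=l==j
    p=P[m]; A=np.c_[p[:,:2],np.ones(len(p))]; co=np.linalg.lstsq(A,p[:,2],rcond=None)[0]
    for _ in range(3):
        w=abs(A@co-p[:,2])<.006; co=np.linalg.lstsq(A[w],p[w,2],rcond=None)[0]
    print('lid tilt',np.arctan(np.hypot(*co[:2])),'dir yaw of -grad',np.degrees(np.arctan2(-co[1],-co[0])),co)
    q=np.concatenate(cv2.findContours(m.astype(np.uint8),0,2)[0])
    bx=cv2.boxPoints(cv2.minAreaRect(q)).astype(int).clip(0,[639,479]); 
    hull=cv2.approxPolyDP(cv2.convexHull(q),12,True)[:,0]; print('corners',[(tuple(h),np.round(P[h[1],h[0]],3)) for h in hull])
    pad=(V<50)&(abs(z-(P[...,:2]@co[:2]+co[2]))<.006)&(P[...,1]>-.08)&(P[...,1]<.12)&(P[...,0]>.5)&(P[...,0]<.72)&(z>.14)
    rect(pad,'pad')
a=cv2.resize(T[190:250,200:260],(300,300),interpolation=2);b=cv2.resize(T[190:250,415:475],(300,300),interpolation=2)
c=cv2.resize(S[220:290,365:435],(300,300),interpolation=2);d=cv2.resize(S[235:305,130:200],(300,300),interpolation=2)
save('crop1.png',np.vstack([np.hstack([a,b]),np.hstack([c,d])]))
E
python3 m.py
```

```text
top face 655 c [542.6 204.9] size [65.  64.7] ang 4.7 med [543.  204.7 144.6]
top keyhead 59 c [ 562.8 -330.7] size [ 7.9 37. ] ang 24.9 med [ 560.5 -328.5  117.3]
top keytop 54 c [ 562.8 -330.7] size [ 7.9 37. ] ang 24.9 med [ 562.  -330.1  117.5]
top blocktop 631 c [ 563.3 -331.4] size [59.9 87.3] ang 24.7 med [ 561.  -330.    48.2]
lid tilt 0.5741351376819147 dir yaw of -grad 4.947658239585862 [-0.644408   -0.05578525  0.55895657]
corners [((np.int32(338), np.int32(150)), array([ 0.716, -0.056,  0.102])), ((np.int32(348), np.int32(223)), array([ 0.52 , -0.072,  0.224])), ((np.int32(242), np.int32(231)), array([0.498, 0.16 , 0.224])), ((np.int32(243), np.int32(156)), array([0.696, 0.176, 0.104]))]
top pad 393 c [532.   44.4] size [25.8 88.9] ang 4.7 med [532.1  44.7 215.2]
scene face 871 c [574.8 191.4] size [ 84.4 149.2] ang 67.4 med [553.  199.1 145. ]
scene keyhead 155 c [ 566.8 -331.7] size [ 9.5 33.5] ang 27.2 med [ 567.4 -330.6  106.2]
scene keytop 86 c [ 566.7 -331.6] size [ 9.5 33.3] ang 27.2 med [ 567.1 -330.3  117.5]
scene blocktop 744 c [ 542.8 -333.3] size [106.4 104.3] ang 25.0 med [ 569.  -329.3   49. ]
lid tilt 0.5743269668953864 dir yaw of -grad 5.0455839748831295 [-0.64458278 -0.05691047  0.56075112]
corners [((np.int32(385), np.int32(206)), array([0.502, 0.157, 0.227])), ((np.int32(388), np.int32(324)), array([0.695, 0.178, 0.091])), ((np.int32(269), np.int32(324)), array([ 0.72 , -0.058,  0.1  ])), ((np.int32(269), np.int32(208)), array([ 0.525, -0.075,  0.226]))]
scene pad 568 c [533.   43.7] size [25.5 86.5] ang 4.8 med [533.   43.7 215.9]
```

View pics/crop1.png

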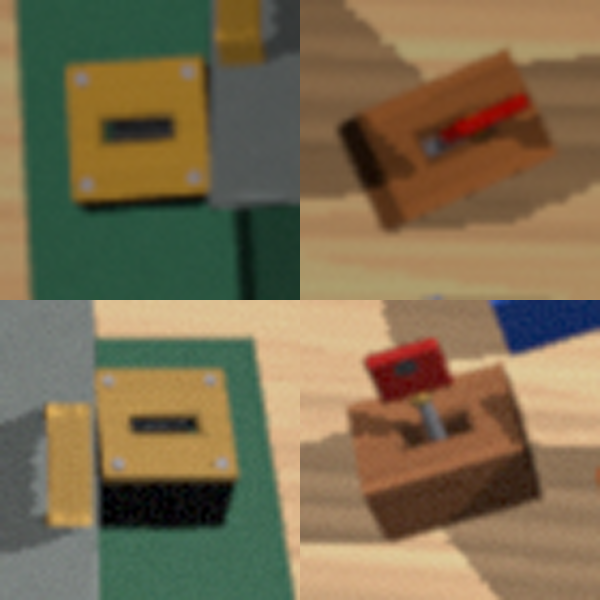

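The crop confirms it: the red-headed key stands in the brown wooden block (upper right panel), and the keyhole slot is clear in the brass face (upper left). The chest yaw is about 4.85° and the key yaw about 24.8°. First move: over the lid patch, gripper shut.

```bash
cat >> h.py <<'E'
def go(xyz,psi):
    s=arm.get_state(); d=tool(np.array(xyz,float))[0]; y=np.degrees(rot(s['ee_rot'])[:2,0]@[1,0]*0+np.arctan2(*rot(s['ee_rot'])[1::-1,0]))
    t=(y-psi+180)%360-180
    print('psi',round(y,2),'delta mm',np.round(d*1000,1),'turn',round(t,2),'rows',round(max(np.linalg.norm(d)/.0625,abs(t)/10.7),1))
E
python3 -c "
from h import *
go([.530,.044,.45],-175.15)"
```

```text
psi -163.51 delta mm [-520.7  566.7  -45.3] turn 11.64 rows 12.3
```

Call:
play_rows --targets '[[[-0.02, 0.02, -0.02, 0], [-0.055, 0.06, -0.045, 0], [-0.09, 0.1, -0.045, 0], [-0.125, 0.14, -0.045, 0], [-0.165, 0.18, -0.045, 0]]]' --grip 255 --newtons 20

```text
t: 1.23
eef_pos: [0.2989, -0.4263, 0.45]
ee_rot: [-3.141, 0.001, -2.854]
force: [2.0, -0.6, -0.5]
width: 0.0433
```

Call:
play_rows --targets '[[[-0.04, 0.04, 0, 0], [-0.08, 0.08, 0, 0], [-0.12, 0.125, 0, 0], [-0.16, 0.165, 0, 0], [-0.2, 0.205, 0, 0]]]'

```text
t: 1.85
eef_pos: [0.4326, -0.1726, 0.4502]
ee_rot: [-3.141, 0.001, -2.854]
force: [1.3, -1.1, -0.3]
width: 0.0005
```

Call:
play_rows --targets '[[[-0.035, 0.04, 0, 2], [-0.07, 0.08, 0, 5], [-0.105, 0.12, 0, 8], [-0.14, 0.16, 0, 11.6], [-0.155, 0.18, 0, 11.6]]]'

```text
t: 2.48
eef_pos: [0.5306, 0.0444, 0.4495]
ee_rot: [3.142, -0.0, -3.055]
force: [-0.7, -0.3, 0.5]
width: 0.0006
```

```bash
python3 -c "
from h import *
go([.530,.044,.403],-175.15);print(arm.get_state())
h=np.array([.7116,.0599]);c=np.array([np.cos(.0847),np.sin(.0847)])
for a in np.linspace(.574,0,15):
    xy=h+(-215*np.cos(a)+4*np.sin(a))/1000*c; print(round(a,3),np.round(xy,4),round(.096+.215*np.sin(a)+.004*np.cos(a)+.1781,4))
"
```

```text
psi -175.03 delta mm [ 0.6 -0.4 46.5] turn 0.12 rows 0.7
{'t': 2.475, 'q': array([ 4.52012087e-01,  9.55959536e-02, -2.29856918e-01, -4.46740114e-05,
       -1.24543768e+00, -1.93607037e+00]), 'qd': array([ 0.26479677,  0.12542478,  0.13988196, -0.00046098, -0.02449243,
       -0.23892946]), 'joint_efforts': array([ -0.82826776, -37.67504454,  29.38152373,   6.96580544,
         0.05983192,  -0.28607461]), 'eef_pos': array([0.53055517, 0.04440172, 0.44947359]), 'ee_rot': array([ 3.14158677e+00, -1.03127788e-04, -3.05486890e+00]), 'force': array([-0.72114166, -0.25311244,  0.48853015]), 'moment': array([-0.06172799, -0.03256003,  0.00645179]), 'width': 0.0006398910850903524}
0.574 [0.5339 0.0448] 0.3942
0.533 [0.5291 0.0444] 0.3868
0.492 [0.5247 0.044 ] 0.3792
0.451 [0.5205 0.0437] 0.3714
0.41 [0.5167 0.0434] 0.3635
0.369 [0.5132 0.0431] 0.3554
0.328 [0.5101 0.0428] 0.3471
0.287 [0.5073 0.0426] 0.3388
0.246 [0.5048 0.0423] 0.3303
0.205 [0.5027 0.0422] 0.3218
0.164 [0.5009 0.042 ] 0.3131
0.123 [0.4995 0.0419] 0.3044
0.082 [0.4984 0.0418] 0.2957
0.041 [0.4977 0.0417] 0.2869
0.0 [0.4974 0.0417] 0.2781
```

Call:
play_rows --targets '[[[0.0, 0, 0.05, 0], [0.004, 0, 0.063, 0], [0.01, 0, 0.079, 0], [0.016, 0, 0.094, 0], [0.021, 0, 0.106, 0]]]'

```text
t: 3.1
eef_pos: [0.5087, 0.0399, 0.3438]
ee_rot: [3.142, 0.001, -3.056]
force: [1.1, -0.8, 1.5]
width: 0.0006
```

Call:
play_rows --targets '[[[0.004, 0, 0.012, 0], [0.007, 0, 0.024, 0], [0.009, 0, 0.035, 0], [0.01, 0, 0.044, 0], [0.011, 0, 0.05, 0]]]'

```text
t: 3.72
eef_pos: [0.4979, 0.0395, 0.293]
ee_rot: [-3.141, -0.0, -3.056]
force: [0.5, -0.2, 0.9]
width: 0.0008
```

Call:
play_rows --targets '[[[0, 0, 0.004, 0], [0, 0, 0.008, 0], [0, 0, 0.012, 0], [0, 0, 0.014, 0], [0, 0, 0.0155, 0]]]'

```text
t: 4.35
eef_pos: [0.4979, 0.0394, 0.2782]
ee_rot: [-3.141, -0.0, -3.056]
force: [-5.2, 0.9, 14.4]
width: 0.0006
```

Call:
play_rows --targets '[[[0, 0, 0.0007, 0], [0, 0, 0.001, 0], [0, 0, -0.03, 0], [0, 0, -0.08, 0], [0, 0, -0.13, 0]]]'

```text
t: 4.97
eef_pos: [0.4979, 0.0393, 0.4095]
ee_rot: [-3.141, -0.0, -3.056]
force: [0.8, 0.7, -0.1]
width: 0.0006
```

```bash
cat > l.py <<'E'
from h import *
im,P=cloud('scene'); save('scene2.png',im)
hsv=cv2.cvtColor(np.ascontiguousarray(im),cv2.COLOR_RGB2HSV)
z=P[...,2]; m=(hsv[...,1]<60)&(z>.08)&(z<.13)&(P[...,0]>.5)&(P[...,0]<.70)&(P[...,1]>-.05)&(P[...,1]<.14)
p=P[m]; A=np.c_[p[:,:2],np.ones(len(p))]; co=np.linalg.lstsq(A,p[:,2],rcond=None)[0]
print(m.sum(),co,np.median(p[:,2]))
k=.15
go([.564,-.331,.30],-65.2)
E
python3 l.py
```

```text
7205 [-0.00180656 -0.0007403   0.1002562 ] 0.09912695920267656
psi -175.04 delta mm [ -31.2 -374.8  116.8] turn -109.84 rows 10.3
```

The lid plane is level at z ≈ 0.099, so it has snapped shut. Going to the key with the gripper open.

Call:
play_rows --targets '[[[-0.004, -0.05, 0.0, -10], [-0.008, -0.105, 0.01, -20], [-0.014, -0.16, 0.02, -30], [-0.018, -0.215, 0.03, -40], [-0.022, -0.27, 0.04, -50]]]' --grip 0

```text
t: 5.65
eef_pos: [0.5426, -0.2242, 0.3687]
ee_rot: [-3.141, 0.0, -2.205]
force: [1.1, 1.8, -0.2]
width: 0.0445
```

```bash
python3 -c "
from h import *
go([.564,-.331,.36],-65.2)"
```

```text
psi -126.33 delta mm [ 73.4 -80.4   8.7] turn -61.13 rows 5.7
```

Call:
play_rows --targets '[[[0.02, -0.022, 0.0, -10], [0.04, -0.042, 0.0, -20], [0.06, -0.065, 0.0, -30], [0.0734, -0.0804, 0.0, -40], [0.0734, -0.0804, 0.0, -50]]]'

```text
t: 6.28
eef_pos: [0.5632, -0.3309, 0.3681]
ee_rot: [3.141, 0.0, -1.334]
force: [-1.0, -0.4, 0.6]
width: 0.0871
```

Call:
play_rows --targets '[[[0, 0, 0, -10], [0, 0, 0, -11], [0, 0, 0, -11]]]'

```text
t: 6.65
eef_pos: [0.5631, -0.3294, 0.3689]
ee_rot: [3.141, 0.0, -1.149]
force: [-0.0, 0.3, -1.2]
width: 0.0875
```

```bash
cat > k.py <<'E'
from h import *
im,P=cloud('wrist'); save('wrist1.png',im)
hsv=cv2.cvtColor(np.ascontiguousarray(im),cv2.COLOR_RGB2HSV)
H,S=hsv[...,0],hsv[...,1]; z=P[...,2]; near=np.hypot(P[...,0]-.564,P[...,1]+.331)<.09
def rect(m,l):
    p=P[m]
    if len(p)<10: return print(l,len(p))
    r=cv2.minAreaRect(p[:,:2].astype(np.float32)*1000); print(l,len(p),np.round(r,1) if 0 else r,np.median(p,0))
red=((H<6)|(H>174))&(S>170)&near
rect(red&(z>.11),'keytop'); rect(red&(z>.07),'head'); rect(near&(abs(z-.05)<.004)&~red,'block')
go([.564,-.331,.36],-65.2)
E
python3 k.py
```

```text
keytop 604 ((567.7857666015625, -333.32421875), (8.640832901000977, 36.78666687011719), 24.4242000579834) [ 0.56808641 -0.33454734  0.11966969]
head 647 ((567.808349609375, -333.373779296875), (8.640832901000977, 36.8955192565918), 24.4242000579834) [ 0.56865487 -0.33572752  0.11954402]
block 5261 ((539.7760620117188, -335.59393310546875), (113.3770980834961, 103.2397232055664), 24.464200973510742) [ 0.56962076 -0.33661229  0.05012798]
psi -65.84 delta mm [ 1.9 -0.2  9. ] turn -0.64 rows 0.1
```

```bash
python3 -c "
from h import *
go([.5665,-.3325,.261],-65.5)"
```

```text
psi -65.84 delta mm [  4.3  -1.8 108. ] turn -0.34 rows 1.7
```

View pics/wrist1.png

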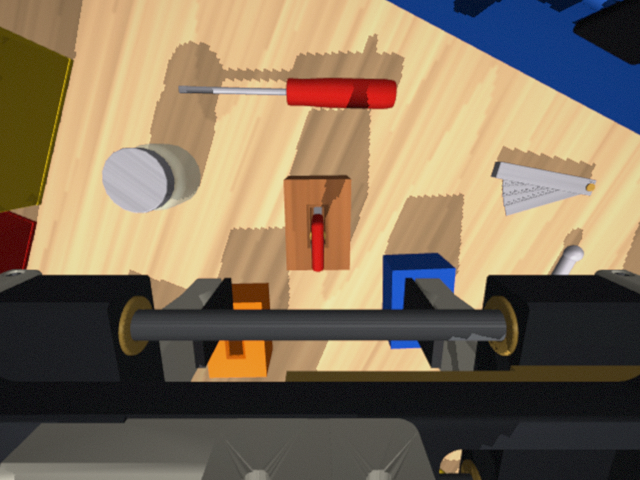

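The wrist view shows the key head at (317,240), centred between the jaws and edge-on, with the block around it. Descending and gripping.

Call:
play_rows --targets '[[[0.0043, -0.0018, 0.02, -0.3], [0.0043, -0.0018, 0.055, -0.3], [0.0043, -0.0018, 0.09, -0.3], [0.0043, -0.0018, 0.108, -0.3], [0.0043, -0.0018, 0.108, -0.3]]]'

```text
t: 7.32
eef_pos: [0.5661, -0.3325, 0.2595]
ee_rot: [3.139, 0.002, -1.141]
force: [1.2, -1.6, 0.5]
width: 0.0877
```

Call:
play_rows --targets '[[[0, 0, 0, 0], [0, 0, 0, 0], [0, 0, 0, 0], [0, 0, 0, 0], [0, 0, 0, 0]]]' --grip 255 --newtons 40

```text
t: 7.95
eef_pos: [0.5664, -0.3326, 0.2614]
ee_rot: [-3.141, -0.0, -1.141]
force: [0.4, -0.3, -0.2]
width: 0.0436
```

Call:
play_rows --targets '[[[0, 0, 0, 0], [0, 0, 0, 0], [0, 0, 0, 0]]]'

```text
t: 8.32
eef_pos: [0.5664, -0.3326, 0.2611]
ee_rot: [3.142, 0.0, -1.141]
force: [0.6, -0.4, -0.3]
width: 0.0131
```

Call:
play_rows --targets '[[[0, 0, 0, 0], [0, 0, 0, 0], [0, 0, 0, 0]]]'

```text
t: 8.7
eef_pos: [0.5664, -0.3325, 0.2611]
ee_rot: [3.142, 0.0, -1.141]
force: [-0.6, 0.7, -0.3]
width: 0.0091
```

Call:
play_rows --targets '[[[0, 0, -0.02, 0], [0, 0, -0.06, 0], [0, 0, -0.11, 0], [0, 0, -0.15, 0], [0, 0, -0.15, 0]]]'

```text
t: 9.32
eef_pos: [0.5669, -0.3328, 0.4154]
ee_rot: [-3.137, -0.005, -1.141]
force: [-0.1, -0.5, -1.9]
width: 0.0089
```

Run:
```python
from h import *
im,P=cloud('scene'); save('scene3.png',im[150:330,60:300]); 
im2,P2=cloud('wrist'); save('w3.png',np.hstack([cv2.resize(im2,(480,360)),cv2.resize(im[150:330,80:240],(320,360))]))
print(arm.get_state()['eef_pos'])
go([.543,.205,.411],-85.15)
```

```text
[ 0.56616227 -0.33235726  0.41101445]
psi -65.39 delta mm [-4.982e+02 -2.027e+02  3.000e-01] turn 19.76 rows 8.6
```

View pics/w3.png

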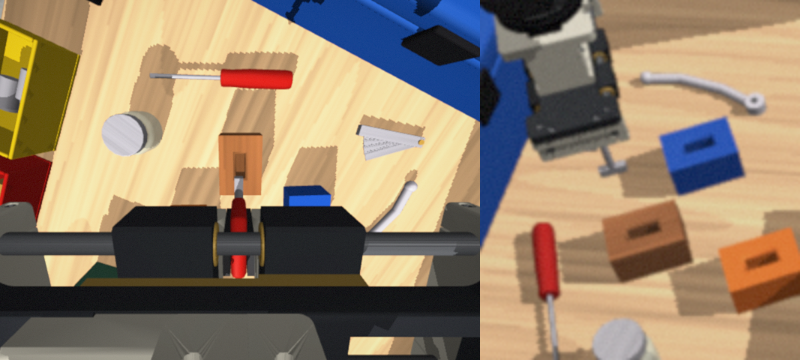

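The key is held upright and its pocket is empty. Moving beside the lock to look at it with the wrist camera.

Call:
play_rows --targets '[[[-0.03, -0.012, -0.015, 0], [-0.08, -0.032, -0.019, 0], [-0.135, -0.055, -0.019, 0], [-0.19, -0.077, -0.019, 0], [-0.245, -0.1, -0.019, 0]]]'

```text
t: 10.05
eef_pos: [0.5545, -0.0664, 0.4285]
ee_rot: [3.139, 0.001, -1.141]
force: [1.8, -0.1, -0.6]
width: 0.0089
```

Call:
play_rows --targets '[[[-0.055, -0.022, 0, 5], [-0.11, -0.045, 0, 10], [-0.165, -0.067, 0, 15], [-0.22, -0.09, 0, 19.8], [-0.26, -0.105, 0, 19.8]]]'

```text
t: 10.68
eef_pos: [0.5416, 0.2143, 0.4283]
ee_rot: [3.139, -0.001, -1.487]
force: [0.1, 0.3, -1.0]
width: 0.0085
```

```bash
python3 -c "
from h import *
go([.540,.245,.43],-85.15)"
```

```text
psi -85.18 delta mm [-30.8  -0.9  -1.8] turn -0.03 rows 0.5
```

Call:
play_rows --targets '[[[-0.015, 0, 0, 0], [-0.03, -0.001, 0, 0], [-0.03, -0.001, 0, 0], [-0.03, -0.001, 0, 0]]]'

```text
t: 11.18
eef_pos: [0.5409, 0.2411, 0.43]
ee_rot: [3.141, -0.0, -1.487]
force: [0.4, -0.1, -0.5]
width: 0.0089
```

```bash
cat > lock.py <<'E'
from h import *
im,P=cloud('wrist'); save('wrist4.png',im); np.save('w4P.npy',P)
hsv=cv2.cvtColor(np.ascontiguousarray(im),cv2.COLOR_RGB2HSV)
H,S,V=cv2.split(hsv); z=P[...,2]; s=arm.get_state()
print(s['eef_pos'],s['ee_rot'])
c=np.array([.5426,.2049]); near=(np.hypot(P[...,0]-c[0],P[...,1]-c[1])<.06)
face=near&(abs(z-.146)<.004)
def rect(m,l):
    p=P[m]; r=cv2.minAreaRect(p[:,:2].astype(np.float32)*1000); print(l,len(p),r,np.median(p,0))
rect(face,'face')
q=face.astype(np.uint8); cs,hi=cv2.findContours(q,cv2.RETR_CCOMP,2)
K=np.array(cams.camera_params('wrist')['intrinsics']);cp=cams.camera_params('wrist')
def onz(uv,zz):
    r=np.c_[(uv-K[[0,1],[2,2]])/K[[0,1],[0,1]],np.ones(len(uv))]@rot(cp['attitude']).T; o=np.array(cp['position']); return o+r*((zz-o[2])/r[:,2])[:,None]
for k,cc in enumerate(cs):
    if cv2.contourArea(cc)>60:
        w=onz(cc[:,0].astype(float),.146); print(hi[0][k][3],cv2.minAreaRect((w[:,:2]*1000).astype(np.float32)),cv2.boundingRect(cc))
red=((H<6)|(H>174))&(S>170); p=P[red&(z>.2)]; print('red',len(p)); t=tool(p); print(np.percentile(t,[2,50,98],axis=0)*1000)
E
python3 lock.py
```

```text
[0.54095551 0.24097558 0.43016272] [ 3.14146717e+00 -1.41892902e-04 -1.48764366e+00]
face 6001 ((547.091552734375, 204.2939910888672), (64.09900665283203, 64.00167083740234), 5.125701427459717) [0.54732538 0.2022193  0.14620952]
-1 ((547.149658203125, 204.2398681640625), (64.0572738647461, 63.855438232421875), 5.0176286697387695) (275, 153, 84, 82)
0 ((546.9227905273438, 203.95797729492188), (12.477250099182129, 33.16676712036133), 4.4065961837768555) (309, 173, 17, 43)
red 1496
[[-16.55744738  -6.21545191 139.93361928]
 [ 13.43608746  -2.0240773  141.96739422]
 [ 19.05712802   2.25341708 169.50357939]]
```

View pics/wrist4.png

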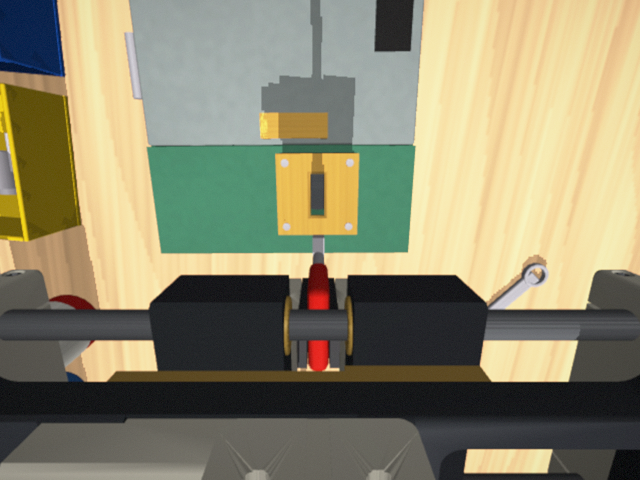

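The slot is at px (317,194) and the key foot at (318,245). I'll measure the foot with the same camera so that its bias cancels out.

```bash
cat > f.py <<'E'
from h import *
P=np.load('w4P.npy'); t=tool(P.reshape(-1,3)).reshape(480,640,3)*1000
m=(t[...,2]>215)&(t[...,2]<256)&(abs(t[...,1])<30)&(abs(t[...,0])<40)
v,u=np.nonzero(m); print(m.sum(),v.min(),v.max(),u.min(),u.max())
for r in range(v.min(),v.max()+1,3):
    q=t[r][m[r]]
    if len(q)>1: print(r,len(q),np.round(q.min(0),1),np.round(q.max(0),1),'ymean',round(q[:,1].mean(),2))
print(tool([[.5469,.2040,.146],[.5426,.2049,.146]])*1000)
E
python3 f.py
```

```text
349 234 263 312 323
234 12 [ 13.5  -6.2 247.8] [ 14.3   1.5 250.8] ymean -2.33
237 12 [ 13.6  -6.1 239.7] [ 14.2   1.4 241.9] ymean -2.32
240 12 [ 11.4  -6.1 240. ] [ 12.    1.5 242.1] ymean -2.32
243 12 [  9.3  -6.1 239.3] [ 10.1   1.4 242. ] ymean -2.32
246 12 [  7.2  -6.1 239.7] [  7.8   1.5 241.7] ymean -2.31
249 12 [  5.   -6.1 240.1] [  5.6   1.5 242.1] ymean -2.31
252 12 [  2.9  -6.1 238.1] [  4.    1.5 241.9] ymean -2.31
255 12 [  1.2  -6.1 231.4] [  4.    1.5 240.3] ymean -2.31
258 12 [  1.3  -6.  225.1] [  4.    1.4 233.3] ymean -2.3
261 12 [  1.3  -5.9 219.2] [  4.    1.3 227. ] ymean -2.3
[[ 37.30123438  -2.88852904 284.16765614]
 [ 36.04719951   1.32186244 284.16800652]]
```

Call:
play_rows --targets '[[[0.015, 0, 0, 0], [0.03, -0.0005, 0, 0], [0.037, -0.0006, 0, 0], [0.037, -0.0006, 0.01, 0], [0.037, -0.0006, 0.02, 0]]]'

```text
t: 11.85
eef_pos: [0.5444, 0.205, 0.4093]
ee_rot: [3.141, 0.0, -1.487]
force: [-0.1, 0.4, -1.2]
width: 0.0089
```

Call:
play_rows --targets '[[[0, 0, 0.003, 0], [0, 0, 0.006, 0], [0, 0, 0.009, 0], [0, 0, 0.012, 0], [0, 0, 0.015, 0]]]'

```text
t: 12.48
eef_pos: [0.5445, 0.2052, 0.3951]
ee_rot: [-3.141, 0.0, -1.486]
force: [0.5, -0.2, -0.2]
width: 0.009
```

Call:
play_rows --targets '[[[0, 0, 0.003, 0], [0, 0, 0.006, 0], [0, 0, 0.009, 0], [0, 0, 0.012, 0], [0, 0, 0.015, 0]]]'

```text
t: 13.1
eef_pos: [0.5445, 0.2051, 0.3799]
ee_rot: [3.142, -0.0, -1.487]
force: [0.7, 0.1, -0.4]
width: 0.009
```

Call:
play_rows --targets '[[[0, 0, 0.003, 0], [0, 0, 0.006, 0], [0, 0, 0.009, 0], [0, 0, 0.011, 0], [0, 0, 0.0125, 0]]]'

```text
t: 13.72
eef_pos: [0.5445, 0.2051, 0.3676]
ee_rot: [3.142, -0.0, -1.487]
force: [-0.4, 0.7, -0.6]
width: 0.0089
```

Call:
play_rows --targets '[[[0, 0, 0.0006, 0], [0, 0, 0.0012, 0], [0, 0, 0.0018, 0], [0, 0, 0.0024, 0]]]'

```text
t: 14.22
eef_pos: [0.5445, 0.2051, 0.3669]
ee_rot: [-3.14, 0.0, -1.486]
force: [-5.0, -0.1, 13.0]
width: 0.0085
```

Floor felt at full depth (13 N). Easing off slightly and turning clockwise.

Call:
play_rows --targets '[[[0, 0, -0.0012, 0], [0, 0, -0.0018, 6], [0, 0, -0.0018, 14], [0, 0, -0.0018, 22], [0, 0, -0.0018, 30]]]' --newtons 50

```text
t: 14.85
eef_pos: [0.5448, 0.2052, 0.3671]
ee_rot: [-3.141, 0.0, -2.015]
force: [1.9, -0.4, -0.5]
width: 0.0089
```

Call:
play_rows --targets '[[[0, 0, 0, 8], [0, 0, 0, 16], [0, 0, 0, 24], [0, 0, 0, 30], [0, 0, 0, 36]]]'

```text
t: 15.48
eef_pos: [0.5451, 0.205, 0.3671]
ee_rot: [-3.141, 0.001, -2.642]
force: [2.6, -1.2, -1.2]
width: 0.0089
```

```bash
python3 -c "
from h import *
s=arm.get_state();print(s['force'],s['moment'],s['q']);go([.5445,.2051,.367],-85.15)"
```

```text
[ 2.59072082 -1.17463342 -1.17819671] [-0.72159965 -1.12489492  0.08562834] [ 6.95700197e-01  2.34612434e-01 -2.52589197e-01  1.19174052e-03
 -1.08279185e+00 -1.76710971e+00]
psi -151.36 delta mm [0.4 0.4 0.1] turn -66.21 rows 6.2
```

Call:
play_rows --targets '[[[0, 0, 0, 4], [0, 0, 0, 7], [0, 0, 0, 9], [0, 0, 0, 10.5]]]'

```text
t: 15.98
eef_pos: [0.545, 0.2049, 0.3672]
ee_rot: [-3.141, 0.001, -2.823]
force: [4.7, -3.6, -2.4]
width: 0.0086
```

```bash
python3 -c "
from h import *
s=arm.get_state();print(s['force'],s['moment']);go([.5445,.2051,.367],-85.15)"
```

```text
[ 4.69398366 -3.63198354 -2.35208701] [-1.41434726 -2.10296539  0.09029895]
psi -161.72 delta mm [0.4 0.3 0.2] turn -76.57 rows 7.2
```

Call:
play_rows --targets '[[[0, 0, 0, 1.5], [0, 0, 0, 3], [0, 0, 0, 4.5], [0, 0, 0, 4.5]]]'

```text
t: 16.48
eef_pos: [0.5449, 0.205, 0.3672]
ee_rot: [-3.141, 0.001, -2.899]
force: [4.5, -2.5, -2.4]
width: 0.0087
```

Run:
```python
from h import *
s=arm.get_state();print(s['force'],s['moment']);go([.5445,.2051,.367],-85.15)
im,P=cloud('scene'); im2,_=cloud('wrist')
save('turn.png',np.hstack([cv2.resize(im[180:300,340:460],(400,400)),cv2.resize(im2[60:380,160:480],(400,400))]))
```

```text
[ 4.53924926 -2.53226    -2.36280152] [-1.32383038 -2.021302    0.77124697]
psi -166.13 delta mm [0.3 0.2 0.2] turn -80.98 rows 7.6
```

View pics/turn.png

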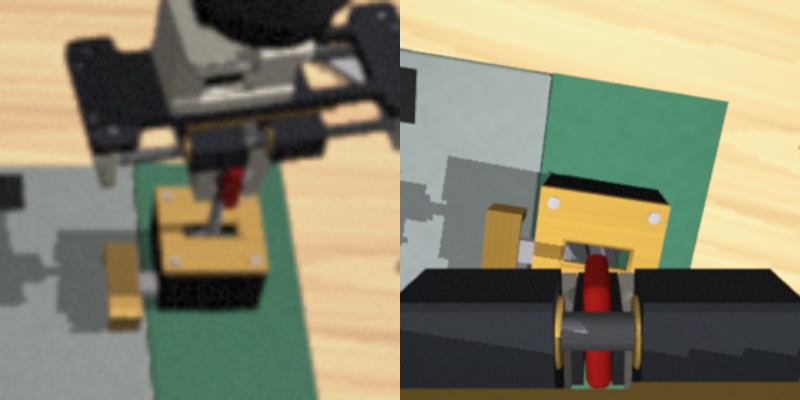

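The bolt is visibly shot through the keeper, and the moment rose to 0.77 N·m at the stop. Turning back home, slightly past to take up the play.

Call:
play_rows --targets '[[[0, 0, 0, -8], [0, 0, 0, -17], [0, 0, 0, -26], [0, 0, 0, -35], [0, 0, 0, -44]]]'

```text
t: 17.2
eef_pos: [0.5448, 0.2049, 0.3671]
ee_rot: [-3.141, 0.0, -2.127]
force: [3.3, -3.1, -1.4]
width: 0.0089
```

Call:
play_rows --targets '[[[0, 0, 0, -9], [0, 0, 0, -18], [0, 0, 0, -27], [0, 0, 0, -34], [0, 0, 0, -38]]]'

```text
t: 17.82
eef_pos: [0.5445, 0.205, 0.3671]
ee_rot: [-3.142, 0.0, -1.466]
force: [1.3, -3.0, -1.1]
width: 0.0092
```

Call:
play_rows --targets '[[[0, 0, 0, -1.5], [0, 0, 0, -3], [0, 0, 0, -4], [0, 0, 0, -5]]]'

```text
t: 18.32
eef_pos: [0.5445, 0.2051, 0.3671]
ee_rot: [3.142, -0.0, -1.381]
force: [1.4, -2.1, -0.7]
width: 0.009
```

```bash
python3 -c "
from h import *
s=arm.get_state();print(s['force'],s['moment']);go([.5445,.2051,.367],-85.15)"
```

```text
[ 1.39454029 -2.09263915 -0.74067536] [-1.01925703 -0.94150408 -0.07286951]
psi -79.14 delta mm [-0.   0.   0.1] turn 6.01 rows 0.6
```

Call:
play_rows --targets '[[[0, 0, 0, -1], [0, 0, 0, -2], [0, 0, 0, -2]]]'

```text
t: 18.7
eef_pos: [0.5445, 0.2051, 0.3671]
ee_rot: [3.142, 0.0, -1.347]
force: [2.3, -2.7, -0.6]
width: 0.0084
```

```bash
python3 -c "
from h import *
s=arm.get_state();print(s['force'],s['moment']);go([.5445,.2051,.367],-85.15)"
```

```text
[ 2.31735319 -2.73735886 -0.64688731] [-1.05277817 -0.82549414 -0.08395704]
psi -77.16 delta mm [-0.  -0.   0.1] turn 7.99 rows 0.7
```

Call:
play_rows --targets '[[[0, 0, 0, -1], [0, 0, 0, -2], [0, 0, 0, -2]]]'

```text
t: 19.08
eef_pos: [0.5445, 0.2051, 0.3671]
ee_rot: [3.142, 0.0, -1.312]
force: [2.3, -2.4, -0.3]
width: 0.0087
```

```bash
python3 -c "
from h import *
s=arm.get_state();print(s['force'],s['moment']);go([.5445,.2051,.367],-85.15)"
```

```text
[ 2.31062435 -2.43651768 -0.29920116] [-1.10237631 -0.75139884 -0.42023011]
psi -75.17 delta mm [-0.   0.   0.1] turn 9.98 rows 0.9
```

Home stop felt (−0.42 N·m). Realigning and drawing the key straight out.

Call:
play_rows --targets '[[[0, 0, 0, 5], [0, 0, 0, 9.8], [0, 0, 0, 9.8], [0, 0, -0.004, 9.8], [0, 0, -0.008, 9.8]]]'

```text
t: 19.7
eef_pos: [0.5444, 0.2052, 0.3752]
ee_rot: [3.141, 0.0, -1.482]
force: [1.1, -0.1, -0.4]
width: 0.0088
```

```bash
python3 -c "
from h import *
s=arm.get_state();print(s['force'],s['moment']);go([.5445,.2051,.367],-85.15)"
```

```text
[ 1.12816758 -0.08661202 -0.42504039] [ 0.02648002  0.15320714 -0.00796066]
psi -84.91 delta mm [ 0.1 -0.1  8.2] turn 0.24 rows 0.1
```

Call:
play_rows --targets '[[[0, 0, -0.004, 0], [0, 0, -0.008, 0], [0, 0, -0.012, 0], [0, 0, -0.016, 0], [0, 0, -0.02, 0]]]'

```text
t: 20.32
eef_pos: [0.5445, 0.2051, 0.3953]
ee_rot: [3.142, -0.0, -1.483]
force: [0.2, -0.6, -0.6]
width: 0.009
```

Call:
play_rows --targets '[[[0, 0, -0.012, 0], [0, 0, -0.035, 0], [0.02, 0.001, -0.04, 0], [0.07, 0.005, -0.04, 0], [0.125, 0.01, -0.04, 0]]]'

```text
t: 20.95
eef_pos: [0.5451, 0.078, 0.435]
ee_rot: [3.141, -0.0, -1.482]
force: [0.2, -0.5, -1.0]
width: 0.0086
```

Call:
play_rows --targets '[[[0.055, 0.004, 0, -5], [0.11, 0.009, 0, -10], [0.165, 0.013, 0, -15], [0.22, 0.017, 0, -19.6], [0.275, 0.022, 0, -19.6]]]'

```text
t: 21.58
eef_pos: [0.5468, -0.1986, 0.4352]
ee_rot: [-3.142, 0.0, -1.14]
force: [1.1, -0.3, -1.0]
width: 0.009
```

```bash
python3 -c "
from h import *
go([.5498,-.2962,.42],-65.4)"
```

```text
psi -65.32 delta mm [89.9 38.  15.1] turn 0.08 rows 1.6
```

Call:
play_rows --targets '[[[0.045, 0.019, 0, 0], [0.09, 0.038, 0.02, 0], [0.09, 0.038, 0.06, 0], [0.09, 0.038, 0.075, 0], [0.09, 0.038, 0.075, 0]]]'

```text
t: 22.2
eef_pos: [0.5503, -0.2938, 0.3595]
ee_rot: [3.14, 0.001, -1.141]
force: [0.1, -0.2, 0.3]
width: 0.0088
```

Call:
play_rows --targets '[[[0, 0, 0, 0], [0, 0, 0, 0]]]'

```text
t: 22.45
eef_pos: [0.5511, -0.2934, 0.3618]
ee_rot: [-3.14, -0.002, -1.14]
force: [-0.2, -0.4, -1.6]
width: 0.0087
```

```bash
cat > b.py <<'E'
from h import *
im,P=cloud('wrist'); save('wrist5.png',im)
s=arm.get_state(); print(s['eef_pos'],s['ee_rot'])
t=tool(P.reshape(-1,3)).reshape(480,640,3)*1000; z=P[...,2]
m=(t[...,2]>215)&(t[...,2]<257)&(abs(t[...,1])<12)&(abs(t[...,0])<40)
v,u=np.nonzero(m); print(m.sum(),v.min(),v.max())
for r in range(v.min(),v.max()+1,4):
    q=t[r][m[r]]
    if len(q)>1: print(r,len(q),np.round(q.min(0),1),np.round(q.max(0),1),'ymean',round(q[:,1].mean(),2))
near=np.hypot(P[...,0]-.565,P[...,1]+.332)<.06
top=near&(abs(z-.050)<.004)&~m
cp=cams.camera_params('wrist');K=np.array(cp['intrinsics'])
def onz(uv,zz):
    r=np.c_[(uv-K[[0,1],[2,2]])/K[[0,1],[0,1]],np.ones(len(uv))]@rot(cp['attitude']).T; o=np.array(cp['position']); return o+r*((zz-o[2])/r[:,2])[:,None]
cs,hi=cv2.findContours(top.astype(np.uint8),cv2.RETR_CCOMP,2)
for k,cc in enumerate(cs):
    if cv2.contourArea(cc)>60:
        w=tool(onz(cc[:,0].astype(float),.05))*1000; print(hi[0][k][3],cv2.minAreaRect(w[:,:2].astype(np.float32)),cv2.boundingRect(cc), 'bbox',w.min(0),w.max(0))
print(tool([[.5664,-.3326,.261]])*1000)
E
python3 b.py
```

```text
[ 0.55100599 -0.29346825  0.36149099] [-3.13987941e+00 -1.39282230e-03 -1.14014601e+00]
349 234 263
234 12 [ 14.5  -6.4 248.3] [ 14.9   1.4 250.1] ymean -2.55
238 12 [ 13.7  -6.3 239.2] [ 14.4   1.2 241.8] ymean -2.54
242 12 [ 11.1  -6.3 239.7] [ 11.4   1.2 241.2] ymean -2.54
246 12 [  8.1  -6.3 239.5] [  8.7   1.3 241.5] ymean -2.53
250 12 [  5.2  -6.3 239.3] [  5.9   1.3 241.5] ymean -2.53
254 12 [  2.4  -6.3 233.7] [  4.8   1.3 241.3] ymean -2.52
258 12 [  2.   -6.2 225.3] [  4.7   1.2 233.6] ymean -2.51
262 12 [  2.3  -6.1 217.1] [  4.8   1.  224.2] ymean -2.5
-1 ((41.82897186279297, 1.9349308013916016), (84.04120635986328, 59.98793411254883), 0.011963095515966415) (287, 135, 72, 99) bbox [-1.85365747e-01 -2.80678079e+01  3.11438052e+02] [ 83.84346673  31.93293801 311.65621144]
0 ((42.30638885498047, 1.9108953475952148), (14.924188613891602, 35.997802734375), 89.94422149658203) (314, 164, 18, 43) bbox [ 24.30622511  -5.53539539 311.51199194] [ 60.31137754   9.38878293 311.58393218]
[[ 41.8452028    2.51982521 100.54519594]]
```

View pics/wrist5.png

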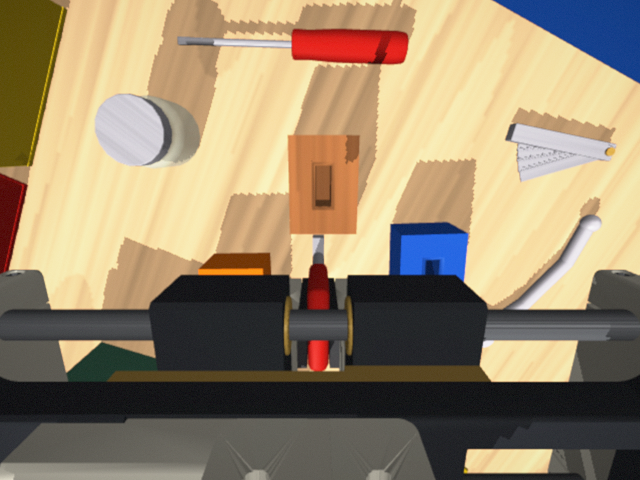

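The pocket is at px (323,186) and the foot at (318,243). Moving over the pocket, then down.

Call:
play_rows --targets '[[[0.015, 0.001, 0, 0], [0.032, 0.003, 0, 0], [0.0415, 0.0038, 0.01, 0], [0.0415, 0.0038, 0.03, 0], [0.0415, 0.0038, 0.045, 0]]]'

```text
t: 23.12
eef_pos: [0.5642, -0.3337, 0.3131]
ee_rot: [3.14, 0.001, -1.142]
force: [0.1, 0.4, -0.6]
width: 0.0085
```

Call:
play_rows --targets '[[[0, 0, 0.004, 0], [0, 0, 0.008, 0], [0, 0, 0.013, 0], [0, 0, 0.018, 0], [0, 0, 0.023, 0]]]'

```text
t: 23.75
eef_pos: [0.5645, -0.333, 0.292]
ee_rot: [-3.141, -0.0, -1.141]
force: [0.2, 0.3, -1.0]
width: 0.0086
```

Call:
play_rows --targets '[[[0, 0, 0.006, 0], [0, 0, 0.013, 0], [0, 0, 0.02, 0], [0, 0, 0.025, 0], [0, 0, 0.0295, 0]]]'

```text
t: 24.38
eef_pos: [0.5645, -0.3331, 0.2622]
ee_rot: [3.141, 0.0, -1.141]
force: [-0.1, 0.6, -0.9]
width: 0.0088
```

Call:
play_rows --targets '[[[0, 0, 0.0005, 0], [0, 0, 0.001, 0], [0, 0, 0.0015, 0]]]'

```text
t: 24.75
eef_pos: [0.5646, -0.3331, 0.2613]
ee_rot: [-3.141, -0.0, -1.141]
force: [-0.2, -0.2, -0.5]
width: 0.0086
```

Call:
play_rows --targets '[[[0, 0, 0.0004, 0], [0, 0, 0.0008, 0], [0, 0, 0.0012, 0]]]'

```text
t: 25.12
eef_pos: [0.5646, -0.3332, 0.261]
ee_rot: [-3.141, -0.001, -1.141]
force: [-2.2, 2.2, 9.2]
width: 0.009
```

Floor touched. Relieving the force, then letting go.

Call:
play_rows --targets '[[[0, 0, -0.0006, 0], [0, 0, -0.0009, 0], [0, 0, -0.0009, 0]]]' --newtons 10

```text
t: 25.5
eef_pos: [0.5646, -0.3332, 0.261]
ee_rot: [-3.141, -0.0, -1.141]
force: [0.3, 1.3, 3.5]
width: 0.009
```

Call:
play_rows --targets '[[[0, 0, 0, 0], [0, 0, 0, 0], [0, 0, 0, 0], [0, 0, 0, 0], [0, 0, 0, 0]]]' --grip 0

```text
t: 26.12
eef_pos: [0.5645, -0.3331, 0.2607]
ee_rot: [3.142, 0.0, -1.141]
force: [0.1, -0.2, 0.1]
width: 0.0532
```

Call:
play_rows --targets '[[[0, 0, 0, 0], [0, 0, -0.02, 0], [0, 0, -0.06, 0], [0, 0, -0.1, 0], [0, 0, -0.13, 0]]]'

```text
t: 26.75
eef_pos: [0.5645, -0.3332, 0.3928]
ee_rot: [-3.14, -0.001, -1.141]
force: [-0.3, 0.2, -0.0]
width: 0.0878
```

Call:
play_rows --targets '[[[-0.04, 0, 0, 0], [-0.09, 0, -0.01, 0], [-0.14, 0, -0.01, 0], [-0.14, 0, -0.01, 0]]]'

```text
t: 27.25
eef_pos: [0.5048, -0.2037, 0.4018]
ee_rot: [-3.14, -0.0, -1.138]
force: [0.5, -1.2, -0.6]
width: 0.0877
```

Run:
```python
from h import *
im,P=cloud('scene'); im2,_=cloud('top')
hsv=cv2.cvtColor(np.ascontiguousarray(im),cv2.COLOR_RGB2HSV); H,S,V=cv2.split(hsv)
m=((H<6)|(H>174))&(S>170)&(P[...,2]>.06)&(np.hypot(P[...,0]-.566,P[...,1]+.332)<.07)
p=P[m];print(len(p),cv2.minAreaRect(p[:,:2].astype(np.float32)*1000),p[:,2].max())
print(arm.get_state()['width'],arm.get_state()['force'])
save('end.png',np.hstack([im[150:450,60:460],cv2.resize(im2[100:400,120:520],(400,300))]))
```

```text
154 ((567.3284912109375, -331.6028747558594), (8.336438179016113, 34.29144287109375), 28.735275268554688) 0.12470539633211408
0.08771763293810295 [ 0.00188127 -0.7700537   0.05554848]
```

View pics/end.png

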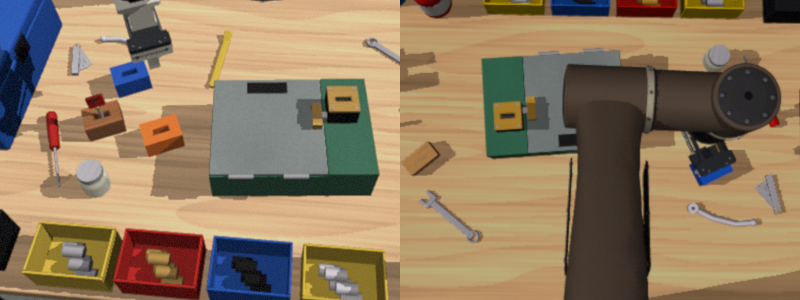

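The key stands upright in its block (head at (95,102)), the lid is shut, the bolt is through the keeper, and the other things look unmoved. Handing in.

```bash
python3 -c "
from h import *
print(job_done())"
```

```text
the job is handed in; nothing more can be done
None
```

The chest is shut and locked, the key is back upright in its block, and I handed the job in at about 27 s of the 72 s allowed. `job_done()` gives no verdict, so the result rests on these checks:

- **Lid:** I pushed it down until it snapped shut. Afterwards the scene camera measured it level, with a slope of about 0.002 at z ≈ 0.099.
- **Lock:** The keyhole was found with the wrist camera, and the key went in without resistance to its floor, where I felt 13 N. I turned it clockwise to its stop, 0.77 N·m at about 81°, and the picture showed the bolt through the keeper. I then turned it back to the home stop at −0.42 N·m and drew it out with almost no force.
- **Key:** It was set down on the pocket floor (9 N) and released. In the last picture its head is within about 1 mm of its first position, with its top at about 0.12 m, so it stands upright.
- **Other things:** Those in view look unmoved. This was checked only by eye, and the gripper and arm hid parts of the bench in the final views.

**Disagreements:**
- The wrist and top cameras put the lock about 4 mm apart. I went by where the wrist camera saw the slot relative to the key, and the fit confirmed it.
- The final key yaw read 28.7° against 27.2° in the first scene picture.

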